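Load the handle bar into the drill jig

ROBOT

A 6-joint arm with a two-finger parallel gripper is mounted at the origin on the work surface. World frame = base frame: x ahead of the robot, y to its left, z up, the work surface at z = 0. Lengths are in m, angles in rad, forces in N, time in s.
With the tool pointing down it reaches from about 0.425 to 0.95 m from the base axis. Payload 3.5 kg.
Tool frame: the origin (TCP) lies midway between the tips of the shut fingers; the grasp point (between the pads) lies 19 mm behind it; z points along the fingers, y is the line along which they close (so a half turn about z gives the same grasp; the last joint's range is limited). The gripper opens to 85 mm and grips with 20 to 120 N. Pads are 22 mm wide; open, the fingers measure 114 mm over their backs; the gripper's body (76 mm by 85 mm) begins 54 mm behind the grasp point. The pads swing forward as they close: fully open they stand 13 mm farther back than shut.
Start: joints at [1.119, 0.286, 1.577, -0, 1.279, -0.15], TCP at [0.201, 0.644, 0.231] pointing down, gripper open.
Joint ranges: [-2.77, 2.77], [-0.9, 2.22], [0.21, 2.48], [-1.53, 4.67], [0.24, 2.81], [-2.84, 2.84]. Speed limits (rad/s): [2.79, 2.79, 3.14, 3.14, 3.14, 3.14].

INTERFACE

Orientations are given as a unit quaternion [x, y, z, w].
In Python, from plant import ctrl gives the robot as it stands. The module is installed in compiled form; this text tells all that it offers.
- The arm moves only by the shell command python3 -m inch 'ROWS' [FORCE]. ROWS is JSON, a list of rows, each a list of 5 numbers: the closure, from 0 (fully open) to 1 (shut), then the shift along the tool's x, y, z in m, then the turn about the tool's z in degrees. A call has 1 to 5 rows; each row is the pose to reach, as a shift and turn from the pose commanded when the call began, along the tool's axes at that moment; what a row does not reach only later rows make up. A row lasts 1/12 s, in which the tool goes at most 41.7 mm and 7.16 degrees, less where a joint would pass 70% of its speed; a pose out of reach is approached as far as the arm can. A call with a gripper value outside its range is refused whole. The fingers move at their own pace and stop on an object; FORCE is the grip in N (left out, the last holds). Time passes only in rows, so rows that repeat a pose let the fingers close. It gives the time, the measured TCP pose, the force, the opening and the grip force at its end, in the units of the state.
- ctrl.get_state(): the state, without advancing time (a new reading comes with each control period).
- ctrl.read_camera(name): name is "side" or "top"; returns a dict with "pixels" (420x560x3 uint8, red, green, blue), "depth" (420x560 float32, m along the optical axis (not along the pixel's ray), 0 where there is no reading), "fx", "fy", "cx", "cy" (pixels), "xyz" and "rotation" of the camera in the world. Camera axes: x right, y down, z forward; pixel columns grow to the right and rows downward; lengths in m; the calibration is good to about 2 mm. A picture is of the moment at which its call begins.
- ctrl.sign_off(): hands the job in; it is judged then, once.
Trained networks look in a picture, given as the dict that the camera call returned (one of the last four; its "shot" number tells which), for a name from the list of things; names that differ only in an ending like _2 or _b are one class to them, and where a whole thing is asked for, a point or a joint stands for the part that bears it (a point fixed in the world has none). Each returns a list of dicts, best first, with "score" (0 to 1); they miss things now and then, are a little off and sometimes report something else, mostly with a low value. They report only what shows in the picture. A call takes as long as a camera call. They do not tell look-alikes from the thing itself.
- ctrl.spot_in(query, picture): "at" ([column, row] in pixels, amid what is visible of it).
- ctrl.tip_of(query, picture): "at" ([column, row] in pixels: a listed point, or the origin of a listed thing).
The state is a dict: "time": time; "qpos": joint angles; "dq": joint speeds; "joint_efforts": joint torques, N m; "eef_pos": TCP position; "tcp_rot": TCP orientation; "contact_force": force on the tool from outside, world axes, zero at the start; "wrist_torque": the same for the moment, N m; "opening": opening from 0.0 (shut) to 1.0 (fully open); "finger_force": force on a finger pad.
Only numpy, scipy, OpenCV 4.12 (cv2) and the standard library are available. Lean on these libraries where they do the work, as an engineer would, in place of code of your own. Each camera call takes 0.05 s, during which the arm holds its last target. There are 200 camera calls.

TASK

Load the tool box's handle bar for cross-drilling: take the thick full-length bar from the rack, lay it in the jig's V-block short of the drill-bush plate, then slide it along the V under the plate until its end bears against the end stop. Leave it lying free, down on both flanks and hard up to the stop, without pushing the stop off its setting. Leave the other bars, the tool box and the screwdriver alone.

Things in the scene. Friction and masses are not known exactly. Their poses are not given: they have to be found in the camera images.
- bar_mid (a point): Centre of the handle bar: a plain solid aluminium round bar, 28 mm diameter, 160 mm long, about 0.27 kg, x along its axis (both ends alike). It starts lying in any one of the rack's three notches. It is the only bar both thick and full length.
- rack: Plywood bar rack screwed to the bench, base 130 x 200 x 8 mm; origin centre of underside, z up. Bars lie along its x in three V-notches 60 mm apart along its y. The notches are in two wooden battens 12 mm thick at x = +-36 mm, tops at z = 32 mm; between the battens there is free room beside and under the bars. A 28 mm bar's axis lies at z = 38 mm.
- jig: Steel drill jig bolted to the bench; origin under the V-block's middle at bench height, x along the V towards the end stop, z up. V-block 190 mm long (jig x -95 to 95), 50 wide, flat top at z = 50 mm; 90 degree V along x, 23 mm wide at the top. Aluminium base plate 12 mm thick, x -110 to 150, y -60 to 60.
- v_axis (a point): Where the axis of a seated 28 mm bar passes the jig's middle (jig x = 0, y = 0, z = 58.3 mm); axes as the jig. The axis is only 8.3 mm above the block's flat top, so to lay the bar down hold it with the fingertips no more than 6 mm below its axis. Sliding the bar along the V takes 2 to 5 N.
- bush_plate (a point): Centre of the top of the drill-bush plate, a dark steel plate bridging the V (jig x = 36 mm, z = 86 mm); axes as the jig. Plate 26 mm along the V (jig x 23 to 49), underside at z = 76, so a seated bar passes under it with 4 mm to spare; bush on it up to z = 94; its cheeks stand at jig y +-25 to 33. The bar is laid down with its end short of it.
- stop_bracket (a point): Top of the stop's bracket (jig x = 126 mm, z = 82 mm; black screw knob above it to 104); axes as the jig. It carries the end stop: a 20 mm disc on a 12 mm spindle on the V's axis, held only by the clamp screw. Its face (stop_face) is set afresh each job, anywhere from jig x = 55 to 95 mm, not measured: find it by feel. About 14 N pushes it off its setting.
- offcut_mid (a point): Centre of a short offcut, 28 mm diameter, 100 mm long, lying in another notch; leave alone.
- thin_bar_mid (a point): Centre of a thin bar, 16 mm diameter, 180 mm long, lying in the third notch (axis at rack z = 29 mm); leave alone.
- toolbox: Half-built sheet-aluminium tool box without its handle, 130 x 260 mm, 105 mm tall; origin centre of underside; leave alone.
- screwdriver: Red-handled screwdriver lying on the bench; leave alone.
Mind the look-alikes: they are no part of the job. Leave any green look-alike of the part that bears bar_mid alone.

How it is judged:
By the outcome, as a careful person would: the job done as asked, in the order asked, and still so for the second after the job is handed in, with the robot touching nothing.
It also fails if it takes over 64 s, if anything falls off the work surface, if the arm or the gripper's body presses on something with over 40 N, if the wrist force passes 120 N, or if a joint passes its speed limit or range.

## Working session

There is one attempt and no reset: what is moved stays moved. The work goes in short steps, Python scripts to look and compute and a shell command to move; the robot and the scene stay as the last step left them, time stands still between calls to the robot, and variables do not carry over. Pictures are saved under pics/ and viewed, at most 10 in all, crops included, and the job is handed in when it is done.

```bash
mkdir -p pics; cat > h.py <<'E'
import numpy as np, cv2
from plant import ctrl
def save(p,n): cv2.imwrite(n,cv2.cvtColor(p["pixels"],cv2.COLOR_RGB2BGR))
def ray(p,at):
    R=np.array(p["rotation"]).reshape(3,3) if np.size(p["rotation"])==9 else None
    if R is None:
        from scipy.spatial.transform import Rotation as Q; R=Q.from_quat(p["rotation"]).as_matrix()
    return np.array(p["xyz"]),R@np.array([(at[0]-p["cx"])/p["fx"],(at[1]-p["cy"])/p["fy"],1])
def atz(p,at,z):
    o,d=ray(p,at); return o+d*(z-o[2])/d[2]
def dep(p,at):
    o,d=ray(p,at); return o+d*p["depth"][int(round(at[1])),int(round(at[0]))]
E
python3 - <<'E'
from h import *
np.set_printoptions(precision=4,suppress=True)
s=ctrl.get_state(); print({k:np.round(v,3) for k,v in s.items()})
for c in ("top","side"):
    p=ctrl.read_camera(c); save(p,f"pics/{c}1.png"); print(c,p["xyz"],p["rotation"],p["fx"],p["cx"],p["cy"])
    for q in ("bar_mid","rack","jig","v_axis","bush_plate","stop_bracket","offcut_mid","thin_bar_mid"):
        print(q,[(np.round(r["at"],1),round(r["score"],2),dep(p,r["at"])) for r in ctrl.tip_of(q,p)[:4]])
E
```

```text
{'time': np.float64(0.0), 'qpos': array([ 1.119,  0.287,  1.578,  0.   ,  1.279, -0.15 ]), 'dq': array([-0.   ,  0.001,  0.   ,  0.001,  0.001, -0.001]), 'joint_efforts': array([ -0.   , -40.596, -29.263,  -0.   ,   0.006,   0.   ]), 'eef_pos': array([0.2  , 0.644, 0.23 ]), 'tcp_rot': array([ 0.15 ,  0.989, -0.001, -0.   ]), 'contact_force': array([-0.485, -0.955, -0.024]), 'wrist_torque': array([0.016, 0.029, 0.02 ]), 'finger_force': np.float64(0.0), 'opening': np.float64(1.004)}
top [0.3125 0.0747 1.1478] [-0.6852  0.7188 -0.0875  0.0793] 511.9030057280338 277.0547183203711 212.50768091547164
bar_mid [(array([435.8, 206. ]), 0.76, array([ 0.5745, -0.2963,  0.0515])), (array([323.6, 305.3]), 0.73, array([ 0.3717, -0.0356,  0.025 ]))]
rack [(array([425.2, 210.6]), 0.57, array([ 0.5667, -0.2738,  0.0449])), (array([427.5, 182.7]), 0.27, array([ 0.6308, -0.2864,  0.0451]))]
jig [(array([280.2, 215.2]), 0.84, array([0.5713, 0.0487, 0.0454]))]
v_axis [(array([435.7, 235. ]), 0.44, array([ 0.5124, -0.2937,  0.0351]))]
bush_plate [(array([269.2, 206.8]), 0.96, array([0.579 , 0.0722, 0.095 
[... 602 characters left out ...]
54.4]), 0.6, array([ 0.5649, -0.0248,  0.0504]))]
v_axis [(array([294. , 228.3]), 0.89, array([0.5894, 0.0708, 0.0403])), (array([292.1, 206.8]), 0.32, array([0.5846, 0.0788, 0.0931])), (array([293.9, 382.6]), 0.31, array([ 0.5135, -0.2974,  0.0358]))]
bush_plate [(array([294.1, 207.8]), 0.89, array([0.5874, 0.0719, 0.095 ])), (array([294.9, 384.2]), 0.68, array([ 0.5145, -0.3003,  0.0358])), (array([376.6, 287.6]), 0.57, array([ 0.7264, -0.0931,  0.0007]))]
stop_bracket [(array([289.4, 193.5]), 0.71, array([0.5951, 0.1585, 0.0742]))]
offcut_mid [(array([366. , 361.5]), 0.79, array([ 0.63  , -0.287 ,  0.0482]))]
thin_bar_mid [(array([294.1, 384.8]), 0.77, array([ 0.5132, -0.3005,  0.0348]))]
```

View pics/top1.png

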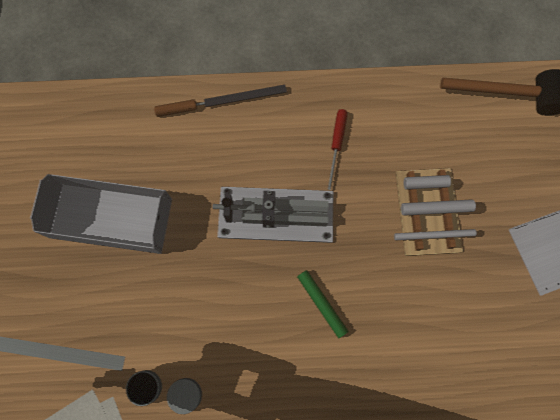

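View pics/side1.png

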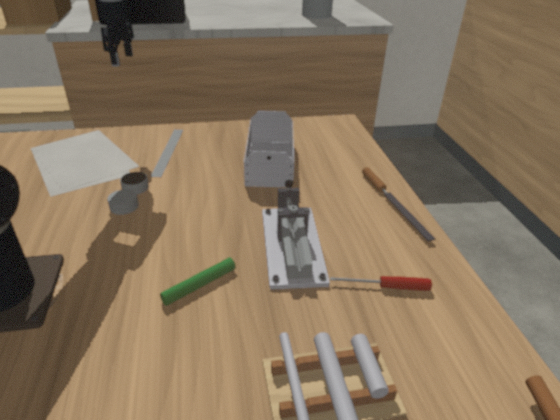

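The top view shows the rack at (430,212) and the jig at (276,214), with its stop to the left (+y). These could be taken for the bar:
- Thick full-length bar in the middle notch (438,207).
- Offcut (428,182).
- Thin bar (436,235).
- Green look-alike (322,305).

By the description I choose the middle-notch bar. Next I'll check it in a crop and fit the bar and the jig.

```bash
cat >> h.py <<'E'
def cloud(p):
    d=p["depth"]; v,u=np.mgrid[:d.shape[0],:d.shape[1]]
    from scipy.spatial.transform import Rotation as Q
    c=np.stack([(u-p["cx"])/p["fx"]*d,(v-p["cy"])/p["fy"]*d,d],-1)
    w=c@Q.from_quat(p["rotation"]).as_matrix().T+np.array(p["xyz"]); w[d==0]=np.nan; return w
def rect(P):
    (c,s,a)=cv2.minAreaRect((P[:,:2]*1000).astype(np.float32)); return np.round(c,1),np.round(s,1),round(a,2)
E
python3 - <<'E'
from h import *
np.set_printoptions(precision=4,suppress=True)
p=ctrl.read_camera("top"); q=ctrl.read_camera("side")
im=cv2.cvtColor(p["pixels"],cv2.COLOR_RGB2BGR)
a=cv2.resize(im[160:265,385:490],(560,560),interpolation=2); b=cv2.resize(im[170:255,205:345],None,fx=4,fy=4,interpolation=2)
cv2.imwrite("pics/rack.png",a); cv2.imwrite("pics/jig.png",b)
for n,k in(("top",p),("side",q)):
    W=cloud(k); x,y,z=W[...,0],W[...,1],W[...,2]
    print(n,"bench z",np.nanmedian(z[(x>.4)&(x<.5)&(y>-.2)&(y<-.1)]))
    for nm,xr,hz in(("mid",(.545,.605),.042),("off",(.61,.66),.042),("thin",(.49,.535),.030)):
        m=(x>xr[0])&(x<xr[1])&(y>-.42)&(y<-.18)&(z>hz); P=W[m]
        ys=P[:,1]; f=np.polyfit(ys,P[:,0],1); print(nm,len(P),rect(P),"ymin/max",ys.min(),ys.max(),"fit",f,"z95",np.percentile(P[:,2],95))
    J=(x>.48)&(x<.68)&(y>-.12)&(y<.22)
    for nm,l,h in(("base",.007,.017),("vtop",.045,.054),("plate",.08,.1),("all",.007,.2)):
        P=W[J&(z>l)&(z<h)]; print(nm,len(P),rect(P))
E
```

```text
top bench z -0.0007782319960513151
mid 808 (array([ 574.7, -305.1]), array([ 27.4, 161.3]), 0.51) ymin/max -0.3858721248421211 -0.22451147543022693 fit [-0.0084  0.5712] z95 0.05345071684921575
off 490 (array([ 634.3, -287.6]), array([ 26.9, 100.5]), 0.62) ymin/max -0.33768333324889266 -0.23732571851895445 fit [-0.0068  0.6313] z95 0.05322579227955386
thin 632 (array([ 512.5, -294.1]), array([ 44.3, 180.2]), 0.51) ymin/max -0.3841933581184063 -0.20388897036396808 fit [-0.0078  0.5114] z95 0.03909387009483984
base 3086 (array([584.2,  52.2]), array([162.8, 285. ]), 5.72)
vtop 1144 (array([579.9,  55.8]), array([226.3,  59.5]), 85.08)
plate 429 (array([588., 116.]), array([112.1,  65.5]), 85.69)
all 5812 (array([584.2,  52.2]), array([162.8, 285. ]), 5.72)
side bench z -0.00010433116288199873
mid 1497 (array([ 575.5, -299.1]), array([ 27.1, 151.8]), 0.39) ymin/max -0.3749227258456815 -0.22322102781897007 fit [-0.011   0.5706] z95 0.05246698798022067
off 953 (array([ 635.5, -286.2]), array([ 27., 101.]), 0.33) ymin/max -0.3367572690228693 -0.23566589099183216 fit [-0.0101  0.6304] z95 0.05241265913254609
thin 1080 (array([ 512.5, -279.9]), array([ 44.8, 154.5]), 0.02) ymin/max -0.3571846135878917 -0.2026808573108529 fit [-0.0013  0.5133] z95 0.038008296505091396
base 2252 (array([607.2,  56.6]), array([264.6, 165.3]), 85.0)
vtop 950 (array([584.3,  51.6]), array([220.3,  66. ]), 85.51)
plate 393 (array([589.7, 116.5]), array([114.1,  66.4]), 85.22)
all 4808 (array([607.2,  56.6]), array([264.6, 165.3]), 85.0)
```

View pics/rack.png

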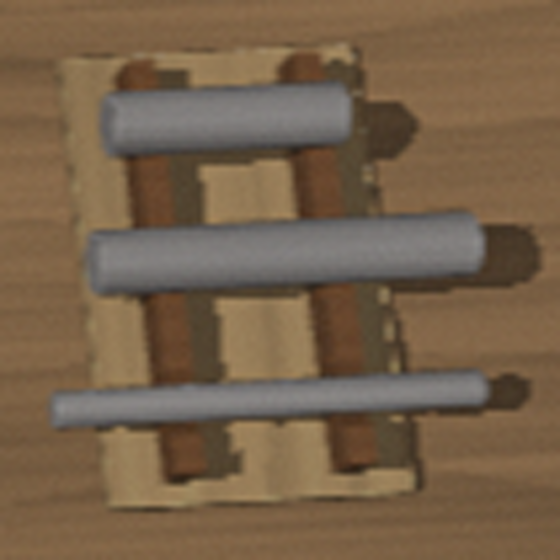

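View pics/jig.png

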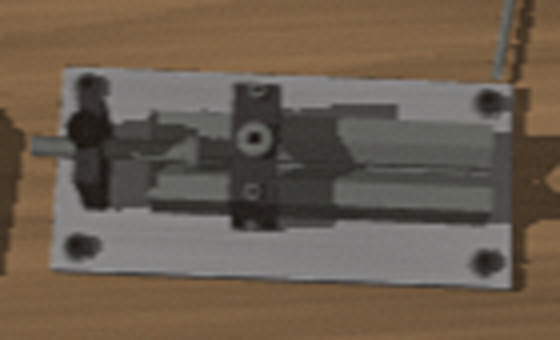

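The crops confirm it: the middle-notch bar is thick and spans beyond both battens, the upper one is the short offcut, and the lower one is thin. In the jig crop the base corners are at (65,68), (515,85), (513,289) and (50,270), the bush at (255,137) and the stop on the left. I'll fit the jig pose from these.

```bash
cat > jigfit.py <<'E'
from h import *
from scipy.spatial.transform import Rotation as Q
np.set_printoptions(precision=4,suppress=True)
def fit(A,B):
    a,b=A.mean(0),B.mean(0); U,S,V=np.linalg.svd((A-a).T@(B-b)); R=(U@np.diag([1,np.linalg.det(U@V)])@V).T; t=b-R@a
    return R,t,np.linalg.norm((A@R.T+t)-B,axis=1)
p=ctrl.read_camera("top"); q=ctrl.read_camera("side")
crop=np.array([(65,68),(515,85),(513,289),(50,270)])/4+np.array([205,170])
B=np.array([atz(p,c,.012)[:2] for c in crop]); A=np.array([(.15,-.06),(-.11,-.06),(-.11,.06),(.15,.06)])
R,t,e=fit(A,B); print("top corners",t,np.degrees(np.arctan2(R[1,0],R[0,0])),e)
print("bush top",R.T@(atz(p,(268.75,204.25),.094)[:2]-t))
for n,k in(("top",p),("side",q)):
    W=cloud(k).reshape(-1,3); W=W[~np.isnan(W[:,0])]; L=(W[:,:2]-t)@R
    for nm,l,h,xr,yr in(("base",.008,.016,(-.125,.165),(-.075,.075)),("vtop",.046,.053,(-.11,.0),(-.035,.035)),("plate",.082,.09,(0,.07),(-.05,.05)),("bracket",.07,.11,(.1,.15),(-.04,.04))):
        m=(W[:,2]>l)&(W[:,2]<h)&(L[:,0]>xr[0])&(L[:,0]<xr[1])&(L[:,1]>yr[0])&(L[:,1]<yr[1]); P=L[m]
        if len(P): print(n,nm,len(P),np.percentile(P,[1,99],axis=0).ravel(),"medz",np.median(W[m,2]))
    # V: depth profile across, jig x -0.09..-0.01
    m=(L[:,0]>-.09)&(L[:,0]<-.02)&(abs(L[:,1])<.012)&(W[:,2]<.049)&(W[:,2]>.03)
    P=np.c_[L[m],W[m,2]]
    # fit z=z0+|y-(a+b x)|
    from scipy.optimize import least_squares
    f=lambda v:P[:,2]-(v[0]+abs(P[:,1]-v[1]-v[2]*P[:,0]))
    r=least_squares(f,[.038,0,0],loss="soft_l1",f_scale=.002); print(n,"V z0,y0,slope",r.x,len(P))
E
python3 jigfit.py
```

```text
top corners [0.5801 0.0364] 84.96305508558088 [0.0007 0.0002 0.0005 0.0009]
bush top [ 0.0368 -0.0016]
top base 2816 [-0.1071 -0.0614  0.1491  0.0577] medz 0.01142474823556816
top vtop 573 [-0.0934 -0.0269 -0.0005  0.0231] medz 0.04885601826348185
top plate 278 [ 0.0243 -0.0333  0.0499  0.031 ] medz 0.08518992151614657
top bracket 175 [ 0.1185 -0.0266  0.1356  0.0229] medz 0.08290008587262632
top V z0,y0,slope [ 0.0368 -0.002   0.0035] 288
side base 2159 [-0.1078 -0.0622  0.1437  0.0568] medz 0.011835674299949694
side vtop 526 [-0.0928 -0.0273 -0.0006  0.0223] medz 0.04960766335078026
side plate 217 [ 0.0242 -0.0348  0.0513  0.0302] medz 0.08569706421552292
side bracket 227 [ 0.1182 -0.0263  0.1361  0.0221] medz 0.08139724077736488
side V z0,y0,slope [ 0.0375 -0.003  -0.0045] 223
```

```bash
python3 -m inch '[[0.3,-0.179,-0.07,0,35.8],[0.5,-0.179,-0.07,0,35.8],[0.5,-0.179,-0.07,0,35.8],[0.5,-0.179,-0.07,0,35.8],[0.5,-0.179,-0.07,0,35.8]]' 60; cat > where.py <<'E'
import sys
from h import *
from scipy.spatial.transform import Rotation as Q
s=ctrl.get_state(); R=Q.from_quat(s["tcp_rot"]).as_matrix(); t=np.array(eval(sys.argv[1])) if len(sys.argv)>1 else None
print("t",s["time"],"pos",np.round(s["eef_pos"],4),"head",round(np.degrees(np.arctan2(R[1,0],R[0,0])),2),"open",round(s["opening"],3),"F",np.round(s["contact_force"],2),"grip",round(s["finger_force"],1),"tilt",np.round(R[:2,2],3))
if t is not None: print("tool shift",np.round(R.T@(t-np.array(s["eef_pos"])),4))
E
python3 where.py "[.52,.1,.23]"
```

```text
time: 1.52
eef_pos: [0.3533, 0.5222, 0.2315]
tcp_rot: [0.45, 0.893, 0.0, 0.001]
contact_force: [-0.2, 0.2, -0.4]
opening: 0.498
finger_force: 0.0
t 1.5167 pos [0.3533 0.5222 0.2315] head 126.45 open 0.498 F [-0.19  0.19 -0.43] grip 0.0 tilt [ 0.001 -0.001]
tool shift [-0.4386 -0.1168  0.0019]
```

```bash
python3 -m inch '[[0.5,-0.2,-0.053,0,35.8],[0.5,-0.2,-0.053,0,35.8],[0.5,-0.2,-0.053,0,35.8],[0.5,-0.2,-0.053,0,35.8],[0.5,-0.2,-0.053,0,35.8]]' >/dev/null; python3 where.py "[.574,-.296,.23]"
```

```text
t 1.9333 pos [0.4289 0.3308 0.2315] head 90.77 open 0.498 F [0.28 0.21 0.02] grip 0.0 tilt [0.001 0.   ]
tool shift [-0.6287  0.1367  0.0015]
```

```bash
for i in 1; do :; done; python3 -m inch '[[0.5,-0.2,0.045,0,0],[0.5,-0.2,0.045,0,0],[0.5,-0.2,0.045,0,0],[0.5,-0.2,0.045,0,0],[0.5,-0.2,0.045,0,0]]' >/dev/null; python3 -m inch '[[0.5,-0.2,0.045,0,0],[0.5,-0.2,0.045,0,0],[0.5,-0.2,0.045,0,0],[0.5,-0.2,0.045,0,0],[0.5,-0.2,0.045,0,0]]' >/dev/null;  python3 -m inch '[[0.5,-0.2,0.045,0,0],[0.5,-0.2,0.045,0,0],[0.5,-0.2,0.045,0,0],[0.5,-0.2,0.045,0,0],[0.5,-0.2,0.045,0,0]]' >/dev/null; python3 where.py "[.574,-.296,.23]"
```

```text
t 3.1833 pos [ 0.5752 -0.2671  0.2314] head 91.06 open 0.499 F [ 0.24 -0.57  0.43] grip 0.0 tilt [ 0. -0.]
tool shift [-0.0288 -0.0017  0.0014]
```

```bash
python3 -m inch '[[0.5,-0.029,-0.0015,0.13,0.5],[0.5,-0.029,-0.0015,0.13,0.5],[0.5,-0.029,-0.0015,0.13,0.5],[0.5,-0.029,-0.0015,0.13,0.5],[0.5,-0.029,-0.0015,0.13,0.5]]' >/dev/null; python3 where.py "[.574,-.296,.034]"; python3 - <<'E'
from h import *
p=ctrl.read_camera("side"); im=cv2.cvtColor(p["pixels"],cv2.COLOR_RGB2BGR)
cv2.imwrite("pics/hov.png",cv2.resize(im[250:420,230:430],None,fx=3.4,fy=3.4,interpolation=2))
W=cloud(p);x,y,z=[W[...,i] for i in range(3)]
m=(abs(x-.574)<.06)&(abs(y+.30)<.05)&(z>.06)&(z<.25);P=W[m]; print(len(P),P[:,2].min(),np.percentile(P[:,2],[0.5,1,2,5]))
low=P[P[:,2]<np.percentile(P[:,2],3)];print(np.round(low[:12],4))
E
```

```text
t 3.6 pos [ 0.5715 -0.2923  0.0969] head 90.55 open 0.499 F [-0.01 -0.95  0.16] grip 0.0 tilt [-0.007  0.005]
tool shift [-0.004   0.0029  0.0629]
3623 0.09859856469209183 [0.10295506 0.10551456 0.10944525 0.11853017]
[[ 0.5941 -0.2812  0.107 ]
 [ 0.5941 -0.2816  0.1052]
 [ 0.5935 -0.2864  0.1114]
 [ 0.5939 -0.2827  0.1044]
 [ 0.5935 -0.287   0.1098]
 [ 0.5937 -0.2837  0.1033]
 [ 0.5936 -0.2873  0.1079]
 [ 0.5935 -0.2908  0.1124]
 [ 0.5936 -0.2846  0.1022]
 [ 0.5938 -0.2873  0.1056]
 [ 0.5929 -0.2926  0.1124]
 [ 0.5936 -0.2851  0.1005]]
```

View pics/hov.png

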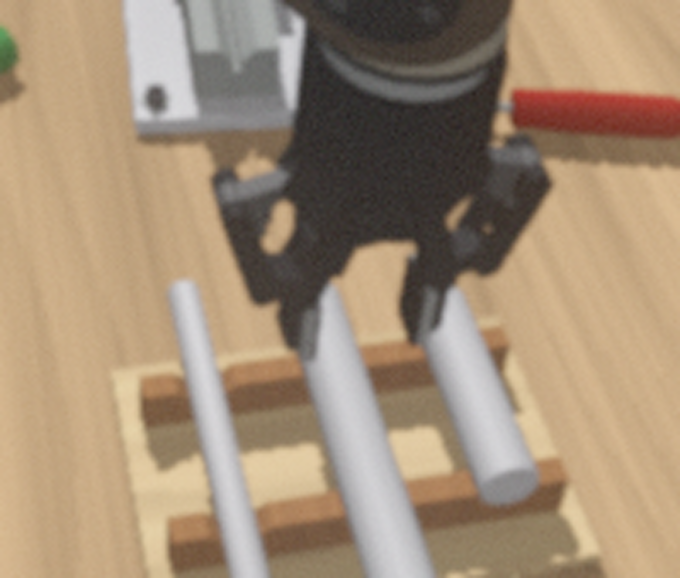

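The crop shows the fingers, with tips at (305,350) and (420,335), straddling the middle bar with the offcut clear to the right. Next I'll descend in two stages and watch the force.

```bash
python3 -m inch '[[0.5,0,0,0,0],[0.5,0,0,0,0]]' >/dev/null; python3 where.py "[.5742,-.296,.032]"
```

```text
t 3.8167 pos [ 0.5763 -0.2943  0.1055] head 90.66 open 0.502 F [ 0.42 -0.6  -0.02] grip 0.0 tilt [ 0.005 -0.004]
tool shift [-0.0014 -0.0025  0.0734]
```

```bash
python3 -m inch '[[0.5,0,0,0.01,0],[0.5,0,0,0.02,0],[0.5,0,0,0.025,0],[0.5,0,0,0.025,0],[0.5,0,0,0.025,0]]' >/dev/null; python3 where.py "[.5742,-.296,.032]";python3 -m inch '[[0.5,0,0,0,0],[0.5,0,0,0,0],[0.5,0,0,0,0],[0.5,0,0,0,0],[0.5,0,0,0,0]]' >/dev/null; python3 where.py "[.5742,-.296,.032]"
```

```text
t 4.2333 pos [ 0.5735 -0.2931  0.0754] head 90.62 open 0.499 F [-0.24 -0.42  0.66] grip 0.0 tilt [-0.002  0.001]
tool shift [-0.0029  0.0007  0.0433]
t 4.65 pos [ 0.5742 -0.2937  0.0766] head 90.61 open 0.5 F [-0.18  0.03  0.69] grip 0.0 tilt [ 0. -0.]
tool shift [-0.0023 -0.      0.0446]
```

```bash
python3 -m inch '[[0.5,-0.002,0,0.01,0],[0.5,-0.002,0,0.02,0],[0.5,-0.002,0,0.03,0],[0.5,-0.002,0,0.038,0],[0.5,-0.002,0,0.0445,0]]' >/dev/null; python3 where.py;python3 -m inch '[[0.5,0,0,0,0],[0.5,0,0,0,0],[0.5,0,0,0,0],[0.5,0,0,0,0]]' >/dev/null; python3 where.py "[.5742,-.296,.032]"
```

```text
t 5.0667 pos [ 0.5732 -0.295   0.0296] head 90.6 open 0.504 F [ 0.09 -0.47 -0.11] grip 0.0 tilt [-0.002  0.002]
t 5.4 pos [ 0.5746 -0.296   0.0326] head 90.61 open 0.5 F [ 0.88 -1.09  0.42] grip 0.0 tilt [ 0.001 -0.001]
tool shift [-0.     -0.0004  0.0006]
```

Clear of contact. Now I'll grip the bar.

```bash
python3 -m inch '[[0.75,0,0,0,0],[0.75,0,0,0,0],[0.75,0,0,0,0],[0.75,0,0,0,0],[0.75,0,0,0,0]]' 60 >/dev/null; python3 where.py; python3 -m inch '[[0.85,0,0,0,0],[0.85,0,0,0,0],[0.85,0,0,0,0]]' 70 >/dev/null; python3 where.py
```

```text
t 5.8167 pos [ 0.575 -0.296  0.033] head 90.6 open 0.304 F [1.76 1.35 4.49] grip 59.6 tilt [ 0.002 -0.001]
t 6.0667 pos [ 0.5749 -0.296   0.033 ] head 90.6 open 0.297 F [0.98 0.85 5.7 ] grip 69.2 tilt [ 0.002 -0.001]
```

```bash
python3 -m inch '[[0.5,0,0,0,0],[0.5,0,0,0,0],[0.5,0,0,0.003,0],[0.5,0,0,0.003,0],[0.5,0,0,0.003,0]]' 60 >/dev/null; python3 where.py; python3 -m inch '[[0.85,0,0,0,0],[0.85,0,0,0,0],[0.85,0,0,0,0],[0.85,0,0,0,0],[0.85,0,0,0,0]]' 60 >/dev/null; python3 where.py
```

```text
t 6.4833 pos [ 0.5733 -0.2952  0.0277] head 90.61 open 0.499 F [0.54 0.03 0.81] grip 0.0 tilt [-0.002  0.001]
t 6.9 pos [ 0.5748 -0.2957  0.029 ] head 90.6 open 0.305 F [ 3.41  0.23 -0.55] grip 59.2 tilt [ 0.002 -0.001]
```

```bash
python3 -m inch '[[0.5,0,0,0,0],[0.5,0,0,0,0],[0.5,0,0,-0.002,0],[0.5,0,0,-0.002,0],[0.5,0,0,-0.002,0]]' 60 >/dev/null; python3 where.py; python3 -m inch '[[0.85,0,0,0,0],[0.85,0,0,0,0],[0.85,0,0,0,0],[0.85,0,0,0,0],[0.85,0,0,0,0]]' 60 >/dev/null; python3 where.py; python3 -m inch '[[0.85,0,0,-0.01,0],[0.85,0,0,-0.03,0],[0.85,0,0,-0.06,0],[0.85,0,0,-0.09,0],[0.85,0,0,-0.12,0]]'>/dev/null;  python3 -m inch '[[0.85,0,0,0,0],[0.85,0,0,0,0],[0.85,0,0,0,0]]'>/dev/null; python3 where.py;  python3 - <<'E'
from h import *
p=ctrl.read_camera("side"); im=cv2.cvtColor(p["pixels"],cv2.COLOR_RGB2BGR)
cv2.imwrite("pics/lift.png",cv2.resize(im[210:410,230:430],None,fx=3,fy=3,interpolation=2))
W=cloud(p);x,y,z=[W[...,i] for i in range(3)]; s=ctrl.get_state()["eef_pos"]
m=(abs(x-s[0])<.05)&(abs(y-s[1])<.1)&(z>s[2]-.02)&(z<s[2]+.03)
P=W[m]; g=p["pixels"][m].astype(int).sum(1)/3
b=P[g>110]; f=P[g<70]; print("tcp",s,"bar z",np.percentile(b[:,2],[1,50,99]),rect(b),"y",b[:,1].min(),b[:,1].max(),"finger z min",np.percentile(f[:,2],[0,1,3]))
E
```

```text
t 7.3167 pos [ 0.574  -0.2958  0.0311] head 90.61 open 0.503 F [0.14 0.05 0.31] grip 0.0 tilt [-0. -0.]
t 7.7333 pos [ 0.5749 -0.2958  0.0314] head 90.6 open 0.302 F [3.8  1.11 1.95] grip 59.2 tilt [ 0.002 -0.001]
t 8.4 pos [ 0.5726 -0.2949  0.1491] head 90.6 open 0.302 F [-0.49  0.3  -2.17] grip 59.3 tilt [-0.003  0.002]
tcp [ 0.57230659 -0.2946028   0.1480364 ] bar z [0.14561303 0.16637981 0.17098307] (array([ 574. , -303.5]), array([ 52. , 161.5]), 8.93) y -0.3838898108190866 -0.22365237328098658 finger z min [0.16113742 0.16122908 0.16301058]
```

View pics/lift.png

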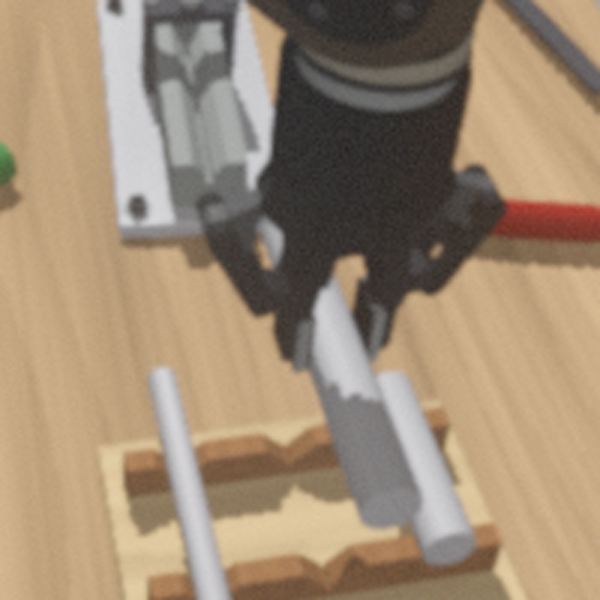

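The bar is lifted level and clear of the rack: in the crop it runs from (335,290) to (385,520), and the offcut and thin bar are undisturbed. Next I'll carry it to the V, with its front end short of the plate.

```bash
python3 where.py "[.5766,-.0259,.15]"; python3 -m inch '[[0.85,0.035,0,0,1],[0.85,0.07,0.001,0,2],[0.85,0.105,0.001,0,3],[0.85,0.135,0.001,0,4.5],[0.85,0.135,0.001,0,5.6]]'>/dev/null;  python3 -m inch '[[0.85,0.035,0,0,0],[0.85,0.07,0,0,0],[0.85,0.1,0,0,0],[0.85,0.125,0,0,0],[0.85,0.125,0,0,0]]'>/dev/null; python3 -m inch '[[0.85,0,0,0,0],[0.85,0,0,0,0],[0.85,0,0,0,0],[0.85,0,0,0,0]]'>/dev/null; python3 where.py "[.5766,-.0259,.15]"
```

```text
t 8.45 pos [ 0.5723 -0.2946  0.148 ] head 90.6 open 0.302 F [-0.11  0.16 -3.1 ] grip 59.3 tilt [-0.005  0.003]
tool shift [ 0.2686  0.0071 -0.0012]
t 9.6167 pos [ 0.5842 -0.0372  0.1502] head 84.92 open 0.3 F [-0.28 -0.42 -2.22] grip 59.3 tilt [-0.001 -0.   ]
tool shift [ 0.0106 -0.0086  0.0002]
```

Now I'll measure the bar relative to the TCP and the jig axis with both cameras before lowering.

```bash
python3 -m inch '[[0.85,0.004,-0.003,0.02,0],[0.85,0.009,-0.007,0.035,0],[0.85,0.0105,-0.0085,0.04,0],[0.85,0.0105,-0.0085,0.04,0],[0.85,0.0105,-0.0085,0.04,0]]'>/dev/null;python3 -m inch '[[0.85,0,0,0,0],[0.85,0,0,0,0],[0.85,0,0,0,0],[0.85,0,0,0,0]]'>/dev/null; python3 where.py "[.5766,-.0259,.0517]"; cat > barmeas.py <<'E'
import sys
from h import *
np.set_printoptions(precision=4,suppress=True)
t=np.array([.5821,.0369]); a=np.radians(84.96); R=np.array([[np.cos(a),-np.sin(a)],[np.sin(a),np.cos(a)]])
zt=float(sys.argv[1]); s=ctrl.get_state()["eef_pos"]; print("tcp jig",R.T@(np.array(s[:2])-t),s[2])
for c in("top","side"):
    p=ctrl.read_camera(c); save(p,f"pics/m_{c}.png"); W=cloud(p).reshape(-1,3); I=p["pixels"].reshape(-1,3).astype(int).mean(1); L=(W[:,:2]-t)@R
    m=(L[:,0]>-.17)&(L[:,0]<.11)&(abs(L[:,1])<.03)&(W[:,2]>zt-.008)&(W[:,2]<zt+.006)&(I>85)
    P=np.c_[L[m],W[m,2]]
    if len(P)<20: print(c,len(P)); continue
    print(c,len(P),"x",np.percentile(P[:,0],[0,1,99,100]))
    for l in np.arange(-.15,.1,.03):
        Q=P[(P[:,0]>l)&(P[:,0]<l+.03)]
        if len(Q)>15: print("  x",round(l,3),len(Q),"y lo/hi",np.percentile(Q[:,1],[2,98]),"ztop",np.percentile(Q[:,2],95))
E
python3 barmeas.py 0.13
```

```text
t 10.3667 pos [ 0.5775 -0.0251  0.1116] head 85.0 open 0.302 F [-0.67 -0.18 -3.19] grip 59.4 tilt [ 0.001 -0.   ]
tool shift [-0.0009 -0.0009  0.0599]
tcp jig [-0.0622 -0.0009] 0.11164559843821262
top 54 x [-0.0018 -0.0018  0.0074  0.0081]
  x 0.0 45 y lo/hi [-0.013   0.0102] ztop 0.1324587790351218
side 689 x [-0.1512 -0.1506  0.0004  0.009 ]
  x -0.15 176 y lo/hi [-0.0134  0.0111] ztop 0.1320774406486383
  x -0.12 145 y lo/hi [-0.0143  0.0109] ztop 0.13203038135626324
  x -0.09 179 y lo/hi [-0.0267  0.0244] ztop 0.13366697683584539
  x -0.06 106 y lo/hi [-0.0138  0.0078] ztop 0.1322091754955341
  x -0.03 57 y lo/hi [-0.0141  0.0024] ztop 0.13235185279685102
```

```bash
python3 -m inch '[[0.85,-0.001,-0.001,0.015,0],[0.85,-0.001,-0.001,0.03,0],[0.85,-0.001,-0.001,0.042,0],[0.85,-0.001,-0.001,0.05,0],[0.85,-0.001,-0.001,0.054,0]]'>/dev/null;python3 -m inch '[[0.85,0,0,0,0],[0.85,0,0,0,0],[0.85,0,0,0,0]]'>/dev/null; python3 where.py "[.5766,-.0259,.0517]"; python3 -m inch '[[0.85,0,0,0.001,0],[0.85,0,0,0.002,0],[0.85,0,0,0.003,0],[0.85,0,0,0.003,0]]'>/dev/null; python3 where.py "[.5766,-.0259,.0517]"
```

```text
t 11.1333 pos [ 0.5767 -0.0259  0.0577] head 85.01 open 0.304 F [ 0.32  0.37 -2.63] grip 59.4 tilt [ 0.002 -0.   ]
tool shift [ 0.     -0.0001  0.006 ]
t 11.4667 pos [ 0.5758 -0.0258  0.0538] head 85.01 open 0.302 F [-0.65  0.08 -1.82] grip 59.4 tilt [-0. -0.]
tool shift [-0.0001  0.0008  0.0021]
```

```bash
python3 -m inch '[[0.85,0,0,0.001,0],[0.85,0,0,0.001,0],[0.85,0,0,0.001,0]]'>/dev/null; python3 where.py;  python3 -m inch '[[0.85,0,0,0.001,0],[0.85,0,0,0.001,0],[0.85,0,0,0.001,0]]'>/dev/null; python3 where.py; python3 -m inch '[[0.85,0,0,0.0007,0],[0.85,0,0,0.0007,0],[0.85,0,0,0.0007,0]]'>/dev/null; python3 where.py
```

```text
t 11.7167 pos [ 0.5758 -0.0258  0.0527] head 85.01 open 0.303 F [ 0.03  0.29 -1.85] grip 59.4 tilt [-0.  0.]
t 11.9667 pos [ 0.5761 -0.0258  0.052 ] head 85.01 open 0.304 F [ 0.69 -0.27 -1.55] grip 59.6 tilt [ 0. -0.]
t 12.2167 pos [ 0.5761 -0.0258  0.0519] head 85.02 open 0.301 F [-2.68 -0.63  3.87] grip 60.0 tilt [ 0. -0.]
```

```bash
python3 -m inch '[[0.66,0,0,0,0],[0.62,0,0,0,0],[0.58,0,0,0,0],[0.5,0,0,0,0],[0.45,0,0,0,0]]'>/dev/null; python3 where.py; python3 -m inch '[[0.45,0,0,-0.02,0],[0.45,0,0,-0.05,0],[0.45,0,0,-0.08,0],[0.45,0,0,-0.1,0],[0.45,0,0,-0.1,0]]'>/dev/null; python3 where.py; python3 -m inch '[[0.6,-0.035,0,0,0],[0.7,-0.07,0,0,0],[0.8,-0.1,0,0,0],[1,-0.118,0,0,0],[1,-0.118,0,0,0]]' 30 >/dev/null; python3 -m inch '[[1,0,0,0,0],[1,0,0,0,0],[1,0,0,0,0]]'>/dev/null; python3 where.py; python3 barmeas.py .0725
```

```text
t 12.6333 pos [ 0.576  -0.0258  0.051 ] head 85.01 open 0.547 F [-0.18 -0.36  0.76] grip 0.0 tilt [ 0. -0.]
t 13.05 pos [ 0.5794 -0.0265  0.1571] head 85.01 open 0.548 F [ 0.79 -0.49  0.69] grip 0.0 tilt [ 0.011 -0.002]
t 13.7167 pos [ 0.5654 -0.1422  0.1505] head 85.07 open 0.002 F [ 0.14 -0.28  0.26] grip 0.0 tilt [-0.001  0.001]
tcp jig [-0.1798  0.0009] 0.15048656758356233
top 757 x [-0.1518 -0.1488  0.0728  0.0838]
  x -0.15 135 y lo/hi [-0.0093  0.0125] ztop 0.07321793545719588
  x -0.12 145 y lo/hi [-0.0112  0.0131] ztop 0.07326271438864045
  x -0.09 135 y lo/hi [-0.0098  0.0119] ztop 0.0738366151383812
  x -0.06 141 y lo/hi [-0.011   0.0122] ztop 0.07302087777633703
  x -0.03 146 y lo/hi [-0.0119  0.0127] ztop 0.07397931271717573
  x 0.0 34 y lo/hi [-0.0108  0.0123] ztop 0.07383857606165813
side 476 x [-0.1524 -0.1515 -0.0332  0.008 ]
  x -0.15 154 y lo/hi [-0.0122  0.0114] ztop 0.07291594763137814
  x -0.12 129 y lo/hi [-0.0115  0.0111] ztop 0.07270822376116663
  x -0.09 93 y lo/hi [-0.006   0.0109] ztop 0.07257892570845656
  x -0.06 72 y lo/hi [-0.0078  0.0116] ztop 0.07294360450598499
```

```bash
python3 - <<'E'
import cv2
a=cv2.imread("pics/m_top.png")[165:265,200:380]; b=cv2.imread("pics/m_side.png")[160:310,220:400]
a=cv2.resize(a,(540,300),interpolation=2); b=cv2.resize(b,(360,300),interpolation=2)
cv2.imwrite("pics/laid.png",cv2.resize(cv2.hconcat([a,b]),(800,267)))
E
```

```text
(no output)
```

View pics/laid.png

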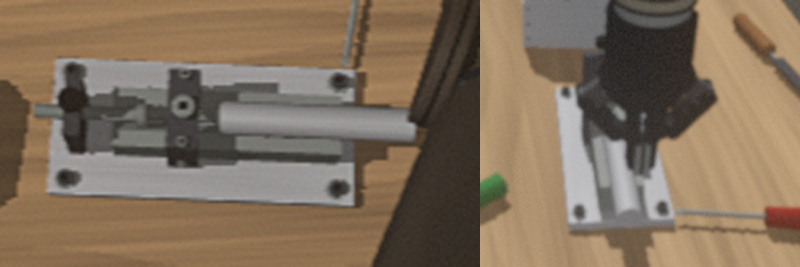

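The top and side crops show the bar lying along the V with its front end short of the bush plate, at (222,118), and its tail at (413,130). It is level, with its top at 73 mm, so it is seated. Next I'll estimate the stop disc roughly, then lower the shut fingers behind the tail.

```bash
python3 -m inch '[[1,0,0,0.035,0],[1,0,0,0.065,0],[1,0,0,0.085,0],[1,0,0,0.095,0],[1,0,0,0.095,0]]' >/dev/null; python3 -m inch '[[1,0,0,0,0],[1,0,0,0,0],[1,0,0,0,0]]'>/dev/null; python3 where.py; python3 - <<'E'
from h import *
np.set_printoptions(precision=4,suppress=True)
t=np.array([.5821,.0369]); a=np.radians(84.96); R=np.array([[np.cos(a),-np.sin(a)],[np.sin(a),np.cos(a)]])
print("tcp jig",R.T@(np.array(ctrl.get_state()["eef_pos"][:2])-t))
p=ctrl.read_camera("top"); W=cloud(p).reshape(-1,3); L=(W[:,:2]-t)@R
for l in np.arange(.05,.118,.004):
    m=(L[:,0]>l)&(L[:,0]<l+.004)&(abs(L[:,1])<.006); print(round(l,3),m.sum(),np.percentile(W[m,2],[5,50,95]))
E
```

```text
t 14.4833 pos [ 0.5671 -0.1439  0.0583] head 85.02 open -0.001 F [-0.41  0.28 -0.51] grip 0.0 tilt [ 0.004 -0.002]
tcp jig [-0.1814 -0.001 ]
0.05 8 [0.0335 0.0398 0.0433]
0.054 10 [0.0346 0.0395 0.0429]
0.058 11 [0.029  0.0416 0.0451]
0.062 10 [0.0327 0.041  0.0444]
0.066 10 [0.0332 0.0531 0.0709]
0.07 12 [0.0526 0.0673 0.0699]
0.074 13 [0.0531 0.0612 0.0642]
0.078 12 [0.0435 0.0607 0.0655]
0.082 10 [0.0315 0.0608 0.0657]
0.086 14 [0.0372 0.0599 0.0645]
0.09 14 [0.0403 0.0608 0.0625]
0.094 10 [0.0581 0.0615 0.0647]
0.098 17 [0.01   0.0593 0.0627]
0.102 18 [0.0082 0.0135 0.0647]
0.106 17 [0.0083 0.0128 0.0647]
0.11 16 [0.0104 0.0585 0.0637]
0.114 21 [0.0101 0.0611 0.102 ]
```

```bash
python3 -m inch '[[1,0.005,-0.001,0.001,0],[1,0.01,-0.001,0.001,0],[1,0.013,-0.001,0.001,0],[1,0.013,-0.001,0.001,0],[1,0.013,-0.001,0.001,0]]' >/dev/null; python3 where.py; python3 -m inch '[[1,0.002,0,0,0],[1,0.004,0,0,0],[1,0.006,0,0,0],[1,0.008,0,0,0],[1,0.01,0,0,0]]' ; python3 -m inch '[[1,0.003,0,0,0],[1,0.006,0,0,0],[1,0.009,0,0,0],[1,0.012,0,0,0],[1,0.015,0,0,0]]'; python3 where.py; python3 barmeas.py .0725 | grep -v "  x"
```

```text
t 14.95 pos [ 0.5658 -0.1299  0.0552] head 85.04 open 0.004 F [ 0.59 -0.38 -0.47] grip 0.0 tilt [-0. -0.]
time: 15.37
eef_pos: [0.5666, -0.1206, 0.0551]
tcp_rot: [0.737, 0.676, -0.0, 0.0]
contact_force: [-0.5, -2.2, -1.2]
opening: 0.0
finger_force: 1.0
time: 15.78
eef_pos: [0.568, -0.1051, 0.0551]
tcp_rot: [0.737, 0.676, -0.0, 0.0]
contact_force: [-1.3, -1.8, -0.4]
opening: -0.0
finger_force: 1.0
t 15.7833 pos [ 0.568  -0.1051  0.0551] head 85.01 open -0.0 F [-1.28 -1.78 -0.35] grip 1.0 tilt [ 0. -0.]
tcp jig [-0.1427  0.0016] 0.0551440755479934
top 532 x [-0.0969 -0.0944  0.0729  0.0838]
side 50 x [-0.1554 -0.1553  0.0277  0.0282]
```

```bash
python3 -m inch '[[1,0.003,0,0,0],[1,0.006,0,0,0],[1,0.009,0,0,0],[1,0.012,0,0,0],[1,0.015,0,0,0]]'|grep force; python3 -m inch '[[1,0.003,0,0,0],[1,0.006,0,0,0],[1,0.008,0,0,0],[1,0.01,0,0,0],[1,0.011,0,0,0]]'|grep force;  python3 -m inch '[[1,0.001,0,0,0],[1,0.002,0,0,0],[1,0.003,0,0,0]]'; python3 where.py; python3 barmeas.py .0725 | grep -v "  x"
```

```text
contact_force: [-0.1, -3.0, 0.3]
finger_force: 1.0
contact_force: [-0.9, -2.4, -0.1]
finger_force: 1.0
time: 16.97
eef_pos: [0.5705, -0.0765, 0.0552]
tcp_rot: [0.737, 0.676, -0.0, 0.0]
contact_force: [-0.7, -2.6, -0.7]
opening: 0.0
finger_force: 1.1
t 16.9667 pos [ 0.5705 -0.0765  0.0552] head 85.0 open 0.0 F [-0.67 -2.6  -0.69] grip 1.1 tilt [ 0. -0.]
tcp jig [-0.114   0.0016] 0.055169525559187055
top 397 x [-0.0639 -0.062   0.0731  0.0796]
side 47 x [-0.1279 -0.1278 -0.0473 -0.0456]
```

```bash
python3 -m inch '[[1,0.001,0,0,0],[1,0.002,0,0,0],[1,0.003,0,0,0],[1,0.004,0,0,0],[1,0.005,0,0,0]]'|grep -E "contact|eef"; python3 -m inch '[[1,0.0005,0,0,0],[1,0.001,0,0,0],[1,0.001,0,0,0]]'|grep -E "contact|eef"; python3 -m inch '[[1,0.0005,0,0,0],[1,0.001,0,0,0],[1,0.001,0,0,0]]'|grep -E "contact|eef"
```

```text
eef_pos: [0.5709, -0.0715, 0.0551]
contact_force: [-1.1, -2.2, 0.2]
eef_pos: [0.571, -0.0704, 0.0552]
contact_force: [0.2, -1.9, -1.2]
eef_pos: [0.5711, -0.0695, 0.0551]
contact_force: [0.5, -2.0, -0.6]
```

```bash
python3 -m inch '[[1,0.0005,0,0,0],[1,0.001,0,0,0],[1,0.001,0,0,0]]'|grep -E "contact|eef"; python3 -m inch '[[1,0.0005,0,0,0],[1,0.001,0,0,0],[1,0.001,0,0,0]]'|grep -E "contact|eef"
```

```text
eef_pos: [0.5712, -0.0685, 0.0551]
contact_force: [0.1, -1.3, 0.4]
eef_pos: [0.5713, -0.0675, 0.0551]
contact_force: [-0.4, -1.5, 0.6]
```

```bash
g(){ awk '/eef_pos/{gsub(/[^0-9. -]/,"");y=$2} /contact_force/{gsub(/[^0-9. -]/,"");print y,$0; exit ($2<-4.2)}'; }
python3 -m inch '[[1,0.0003,0,0,0],[1,0.0003,0,0,0]]'|g && python3 -m inch '[[1,0.0003,0,0,0],[1,0.0003,0,0,0]]'|g && python3 -m inch '[[1,0.0003,0,0,0],[1,0.0003,0,0,0]]'|g && python3 -m inch '[[1,0.0003,0,0,0],[1,0.0003,0,0,0]]'|g && python3 -m inch '[[1,0.0003,0,0,0],[1,0.0003,0,0,0]]'|g && python3 -m inch '[[1,0.0003,0,0,0],[1,0.0003,0,0,0]]'|g && python3 -m inch '[[1,0.0003,0,0,0],[1,0.0003,0,0,0]]'|g && python3 -m inch '[[1,0.0003,0,0,0],[1,0.0003,0,0,0]]'|g
```

```text
-0.0672  -0.8 -2.5 -0.3
-0.0669  -0.5 -1.5 0.3
-0.0666  -1.3 -2.7 -0.4
-0.0663  0.2 -2.9 1.2
-0.066  -0.9 -1.4 0.5
-0.0657  -0.5 -2.3 0.5
-0.0654  -0.1 -2.8 0.1
-0.0651  0.0 -2.9 1.0
```

```bash
g(){ awk '/eef_pos/{gsub(/[^0-9. -]/,"");y=$2} /contact_force/{gsub(/[^0-9. -]/,"");print y,$0; exit ($2<-4.2)}'; }
python3 -m inch '[[1,0.0003,0,0,0],[1,0.0003,0,0,0]]'|g && python3 -m inch '[[1,0.0003,0,0,0],[1,0.0003,0,0,0]]'|g && python3 -m inch '[[1,0.0003,0,0,0],[1,0.0003,0,0,0]]'|g && python3 -m inch '[[1,0.0003,0,0,0],[1,0.0003,0,0,0]]'|g && python3 -m inch '[[1,0.0003,0,0,0],[1,0.0003,0,0,0]]'|g && python3 -m inch '[[1,0.0003,0,0,0],[1,0.0003,0,0,0]]'|g && python3 -m inch '[[1,0.0003,0,0,0],[1,0.0003,0,0,0]]'|g && python3 -m inch '[[1,0.0003,0,0,0],[1,0.0003,0,0,0]]'|g && python3 -m inch '[[1,0.0003,0,0,0],[1,0.0003,0,0,0]]'|g && python3 -m inch '[[1,0.0003,0,0,0],[1,0.0003,0,0,0]]'|g && python3 -m inch '[[1,0.0003,0,0,0],[1,0.0003,0,0,0]]'|g && python3 -m inch '[[1,0.0003,0,0,0],[1,0.0003,0,0,0]]'|g
```

```text
-0.0648  -0.1 -2.0 -0.8
-0.0645  0.7 -2.7 0.2
-0.0642  0.2 -2.1 0.6
-0.0639  -0.7 -2.6 0.9
-0.0636  -0.1 -1.5 -0.2
-0.0633  0.3 -2.6 0.3
-0.063  0.2 -2.9 0.1
-0.063  -0.1 -4.1 0.9
-0.063  -0.4 -5.4 -0.0
```

```bash
python3 -m inch '[[1,0.0003,0,0,0],[1,0.0003,0,0,0]]'|grep -E "contact|eef"; python3 -m inch '[[1,0.0003,0,0,0],[1,0.0003,0,0,0],[1,0.0003,0,0,0]]'|grep -E "contact|eef"
```

```text
eef_pos: [0.5717, -0.063, 0.0552]
contact_force: [-1.3, -5.7, 0.4]
eef_pos: [0.5717, -0.063, 0.0552]
contact_force: [-1.7, -5.5, -0.1]
```

The bar is firmly against the stop: the position holds while the force has risen to about 5.6 N, well under 14 N. Now I'll back off, rise and check.

```bash
python3 -m inch '[[1,-0.002,0,0,0],[1,-0.005,0,0,0],[1,-0.015,0,0,0],[1,-0.03,0,0,0],[1,-0.03,0,0,0]]' |grep contact; python3 -m inch '[[1,0,0,-0.03,0],[1,0,0,-0.07,0],[1,0,0,-0.11,0],[1,0,0,-0.15,0],[1,0,0,-0.15,0]]' |grep contact; python3 -m inch '[[1,-0.04,0,0,0],[1,-0.08,0,0,0],[1,-0.12,0,0,0],[1,-0.15,0,0,0],[1,-0.15,0,0,0]]' >/dev/null; python3 -m inch '[[1,0,0,0,0],[1,0,0,0,0],[1,0,0,0,0]]' >/dev/null;python3 where.py; python3 barmeas.py .0725; python3 - <<'E'
import cv2
a=cv2.imread("pics/m_top.png")[165:265,200:340]; b=cv2.imread("pics/m_side.png")[170:310,220:380]
cv2.imwrite("pics/end.png",cv2.hconcat([cv2.resize(a,(420,300),interpolation=2),cv2.resize(b,(343,300),interpolation=2)]))
E
```

```text
contact_force: [0.5, 0.9, -0.5]
contact_force: [1.8, 0.1, 1.2]
t 23.2333 pos [ 0.5561 -0.2398  0.2048] head 85.07 open 0.002 F [-0.28  1.46  0.01] grip 0.0 tilt [-0.     0.001]
tcp jig [-0.2779  0.0015] 0.20476451532359569
top 600 x [-0.0908 -0.0902  0.0774  0.1034]
  x -0.09 141 y lo/hi [-0.01    0.0129] ztop 0.07430623530030078
  x -0.06 144 y lo/hi [-0.0108  0.012 ] ztop 0.07306990057822903
  x -0.03 146 y lo/hi [-0.0112  0.013 ] ztop 0.07297727472273546
  x 0.0 61 y lo/hi [-0.0083  0.0114] ztop 0.07239687976899645
  x 0.03 47 y lo/hi [-0.0113  0.0114] ztop 0.07274387606294559
  x 0.06 49 y lo/hi [-0.011  0.01 ] ztop 0.07230490535099401
side 113 x [-0.0927 -0.0925  0.0895  0.1089]
  x -0.12 19 y lo/hi [-0.006   0.0079] ztop 0.07222519375828858
  x -0.09 72 y lo/hi [-0.0107  0.012 ] ztop 0.07244319167338388
```

View pics/end.png

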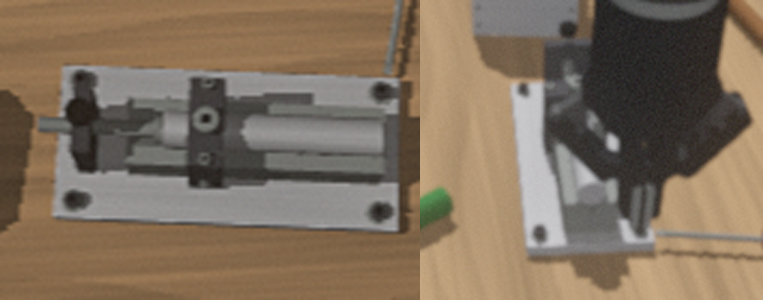

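The top crop shows the bar passing under the plate at (207,120), with its end at the stop disc near (162,128) and its tail at (383,137). It lies level and seated, and the robot is clear, so I'm handing the job in.

```bash
python3 -c "
from plant import ctrl
print(ctrl.sign_off())"
```

```text
the job is handed in; nothing more can be done
None
```

I laid the handle bar in the V short of the plate, slid it under until it was firm against the stop with about 6 N of push (the stop moves at about 14 N), left it lying free and seated, and handed the job in at about 23 s.

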